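# Line up the bisque tumblers by height for glazing

## Task

Get the bisque-fired tumblers ready for glazing: stand the four of them upright on the plaster discs of the ware board, one in the middle of each disc, in order of height, with the shortest next to the lidded glaze jar and the tallest next to the water bowl. Bisque chips easily, so set each one down gently rather than dropping it, tip none of them over, and leave the jar and the bowl where they stand.

Things in the scene. Friction and masses are not known exactly. Their poses are not given: they have to be found in the camera images.
- tumbler_56_mid (a point): The shortest of four plain bisque-fired clay tumblers (loose, round, straight-sided, open-topped, all the same pale clay): 56 mm high, 54 mm outer diameter all the way up (bevelled in by 3 mm over its lowest 6 mm), walls 4 mm, about 110 g (varies by a third). The point is on its axis, half-way up (28 mm above its foot); z is up when it stands. It starts standing upright on the table, mouth up.
- tumbler_72_mid (a point): The second shortest of four plain bisque-fired clay tumblers (loose, round, straight-sided, open-topped, all the same pale clay): 72 mm high, 46 mm outer diameter all the way up (bevelled in by 3 mm over its lowest 6 mm), walls 4 mm, about 120 g (varies by a third). The point is on its axis, half-way up (36 mm above its foot); z is up when it stands. It starts standing upright on the table, mouth up.
- tumbler_88_mid (a point): The second tallest of four plain bisque-fired clay tumblers (loose, round, straight-sided, open-topped, all the same pale clay): 88 mm high, 50 mm outer diameter all the way up (bevelled in by 3 mm over its lowest 6 mm), walls 4 mm, about 150 g (varies by a third). The point is on its axis, half-way up (44 mm above its foot); z is up when it stands. It starts standing upright on the table, mouth up.
- tumbler_104_mid (a point): The tallest of four plain bisque-fired clay tumblers (loose, round, straight-sided, open-topped, all the same pale clay): 104 mm high, 44 mm outer diameter all the way up (bevelled in by 3 mm over its lowest 6 mm), walls 4 mm, about 160 g (varies by a third). The point is on its axis, half-way up (52 mm above its foot); z is up when it stands. It starts standing upright on the table, mouth up.
- disc_1: Fixed white plaster disc, 72 mm diameter, 4 mm thick, at the +y end of the row of four equal discs lying on a fixed brown wooden ware board (110 x 580 mm, 16 mm thick, lying on the table farther from the robot than the tumblers start); the discs are 85 mm apart centre to centre in a straight line along the board's length, and the board may be turned a little. Origin: centre of the disc's underside, so its top face is 4 mm higher (20 mm above the table); z up.
- disc_2: Fixed white plaster disc, 72 mm diameter, 4 mm thick, second from the +y end of four equal discs lying on a fixed brown wooden ware board (110 x 580 mm, 16 mm thick, lying on the table farther from the robot than the tumblers start); the discs are 85 mm apart centre to centre in a straight line along the board's length, and the board may be turned a little. Origin: centre of the disc's underside, so its top face is 4 mm higher (20 mm above the table); z up.
- disc_3: Fixed white plaster disc, 72 mm diameter, 4 mm thick, third from the +y end of four equal discs lying on a fixed brown wooden ware board (110 x 580 mm, 16 mm thick, lying on the table farther from the robot than the tumblers start); the discs are 85 mm apart centre to centre in a straight line along the board's length, and the board may be turned a little. Origin: centre of the disc's underside, so its top face is 4 mm higher (20 mm above the table); z up.
- disc_4: Fixed white plaster disc, 72 mm diameter, 4 mm thick, at the -y end of the row of four equal discs lying on a fixed brown wooden ware board (110 x 580 mm, 16 mm thick, lying on the table farther from the robot than the tumblers start); the discs are 85 mm apart centre to centre in a straight line along the board's length, and the board may be turned a little. Origin: centre of the disc's underside, so its top face is 4 mm higher (20 mm above the table); z up.
- glaze_jar: Loose closed amber glass jar of glaze with a white lid and a paper label, 66 mm diameter, 75 mm high, standing on one end of the ware board (either end), about 105 mm beyond the centre of the end disc. Origin: centre of its underside. A bystander: not to be moved.
- water_bowl: Loose small open blue ceramic bowl, 80 mm across the rim, 45 mm high, standing on the other end of the ware board, about 105 mm beyond the centre of the end disc. Origin: centre of its underside. A bystander: not to be moved.
Things that resemble listed ones, but are neither listed nor needed, are in the scene too. What is shaped like the part that bears tumbler_104_mid but blue is not meant.

How it is judged:
At the end, for the whole second after the job is handed in: Tumblers stand upright (0.08 rad), at rest, one on each disc, axis within 12 mm of the disc's centre, in order of height: shortest on the end disc beside the glaze jar, tallest beside the water bowl. Jar and bowl within 20 mm of where they started (((horizontal distance between glaze_jar and disc_1 below 0.16 m and horizontal distance between tumbler_56_mid and disc_1 below 0.012 m and z of tumbler_56_mid in the frame of disc_1 between 0.028 and 0.037 m and horizontal distance between tumbler_72_mid and disc_2 below 0.012 m and z of tumbler_72_mid in the frame of disc_2 between 0.036 and 0.045 m and horizontal distance between tumbler_88_mid and disc_3 below 0.012 m and z of tumbler_88_mid in the frame of disc_3 between 0.044 and 0.053 m and horizontal distance between tumbler_104_mid and disc_4 below 0.012 m and z of tumbler_104_mid in the frame of disc_4 between 0.052 and 0.061 m) or (horizontal distance between glaze_jar and disc_4 below 0.16 m and horizontal distance between tumbler_56_mid and disc_4 below 0.012 m and z of tumbler_56_mid in the frame of disc_4 between 0.028 and 0.037 m and horizontal distance between tumbler_72_mid and disc_3 below 0.012 m and z of tumbler_72_mid in the frame of disc_3 between 0.036 and 0.045 m and horizontal distance between tumbler_88_mid and disc_2 below 0.012 m and z of tumbler_88_mid in the frame of disc_2 between 0.044 and 0.053 m and horizontal distance between tumbler_104_mid and disc_1 below 0.012 m and z of tumbler_104_mid in the frame of disc_1 between 0.052 and 0.061 m)) and angle between each of tumbler_56_mid, tumbler_72_mid, tumbler_88_mid, tumbler_104_mid's own z axis and vertical below 0.08 rad and linear speed of each of tumbler_56, tumbler_72, tumbler_88, tumbler_104 below 0.02 m/s and angular speed of each of tumbler_56, tumbler_72, tumbler_88, tumbler_104 below 0.2 rad/s and distance of each of glaze_jar, water_bowl from where it was at the start of the episode below 0.02 m); the robot touches nothing.
It fails at once if a tumbler is tipped over (angle between any of tumbler_56_mid, tumbler_72_mid, tumbler_88_mid, tumbler_104_mid's own z axis and vertical above 0.7 rad).
It fails at once if the glaze jar or the water bowl is pushed more than 20 mm from its place (distance of any of glaze_jar, water_bowl from where it was at the start of the episode above 0.02 m).
It fails at once if a tumbler is rammed onto a disc (contact force over 40 N) (contact force between any of tumbler_56, tumbler_72, tumbler_88, tumbler_104 and disc_1 above 40 N or contact force between any of tumbler_56, tumbler_72, tumbler_88, tumbler_104 and disc_2 above 40 N or contact force between any of tumbler_56, tumbler_72, tumbler_88, tumbler_104 and disc_3 above 40 N or contact force between any of tumbler_56, tumbler_72, tumbler_88, tumbler_104 and disc_4 above 40 N).
It fails at once if a tumbler is dropped (moving faster than 0.55 m/s out of the fingers, as after a fall of 15 mm) ((linear speed of tumbler_56 above 0.55 m/s and contact force between the fingers and tumbler_56 below 0.2 N) or (linear speed of tumbler_72 above 0.55 m/s and contact force between the fingers and tumbler_72 below 0.2 N) or (linear speed of tumbler_88 above 0.55 m/s and contact force between the fingers and tumbler_88 below 0.2 N) or (linear speed of tumbler_104 above 0.55 m/s and contact force between the fingers and tumbler_104 below 0.2 N)).
It also fails if it takes over 109 s, if anything falls off the work surface, if the arm or the gripper's body presses on something with over 40 N, if the wrist force passes 120 N, or if a joint passes its speed limit or range.

## Robot

A 7-joint arm with a two-finger parallel gripper is mounted at the origin on the work surface. World frame = base frame: x ahead of the robot, y to its left, z up, the work surface at z = 0. Lengths are in m, angles in rad, forces in N, time in s.
With the tool pointing down it reaches from about 0.4 to 0.875 m from the base axis. Payload 19.3 kg.
Tool frame: the origin (TCP) lies at the very end of the fingers, on their centre line; the grasp point (between the pads) lies 19 mm behind it; z points along the fingers, y is the direction in which the jaws open and shut (so a half turn about z gives the same grasp; the last joint's range is limited). The gripper opens to 85 mm and grips with 20 to 120 N. Pads are 22 mm wide; open, the fingers measure 114 mm over their backs; the gripper's body (76 mm by 85 mm) begins 54 mm behind the grasp point. The pads swing forward as they close: fully open they stand 13 mm farther back than shut.
Start: joints at [1.16, 0.521, -0.036, 1.599, 0.021, 1.021, -0.113], TCP at [0.209, -0.589, 0.231] pointing down, gripper open.
Joint ranges: [-2.91, 2.91], [-0.3, 2.13], [-1.5, 1.42], [0.17, 2.43], [-1.26, 4.41], [0.16, 1.93], [-2.52, 2.52]. Speed limits (rad/s): [1.89, 1.89, 2.39, 2.39, 3.01, 3.01, 3.01].

## Interface

Orientations are given as a unit quaternion [w, x, y, z].
In Python, from rig import env gives the robot as it stands.
- The arm moves only by the tool jog_arm, never from a script. Its argument "moves" is a list that holds one entry, the list of rows, each a list of 7 numbers: the turn, a rotation vector about the tool's x, y, z in rad, then the shift along the tool's x, y, z in cm, then the closure, from 0 (fully open) to 1 (shut). A call has 1 to 12 rows; each row is the pose to reach, as a shift and turn from the pose commanded when the call began, along the tool's axes at that moment; what a row does not reach only later rows make up. A row lasts 1/10 s, in which the tool goes at most 50 mm and 8.59 degrees, less where a joint would pass 70% of its speed; a pose out of reach is approached as far as the arm can. A call with a gripper value outside its range is refused whole. The fingers move at their own pace and stop on an object; "grip_force" is the grip in N (left out, the last holds). Time passes only in rows, so rows that repeat a pose let the fingers close. It gives the time, the measured TCP pose, the force and the opening at its end, in the units of the state.
- env.state(): the state, without advancing time (a new reading comes with each control period).
- env.grab_frame(name): name is "scene" or "top" or "wrist"; returns the picture (420x560x3 uint8, red, green, blue); there is no depth.
- env.camera_info(name): a dict with "K" (3x3 intrinsics, pixels), "world_to_cam" (4x4, takes a point from world to camera coordinates). Camera axes: x right, y up, looking along -z (the intrinsics and any distortion apply to the point x, -y, -z); pixel columns grow to the right and rows downward; lengths in m; the calibration is good to about 2 mm. A picture is of the moment at which its call begins: read the wrist's pose just before it. camera_info takes no time and is no camera call; for the wrist camera it gives the pose at the moment of the call.
- env.sign_off(): hands the job in, once; it reports no verdict.
The state is a dict: "clock": time; "joints": joint angles; "joint_vel": joint speeds; "effort": joint torques, N m; "tool_pos": TCP position; "orientation": TCP orientation; "contact_force": force on the tool from outside, world axes, zero at the start; "ft_torque": the same for the moment, N m; "width": finger opening in m.
Only numpy, scipy, OpenCV 4.12 (cv2) and the standard library are available. Lean on these libraries where they do the work, as an engineer would, in place of code of your own. Each camera call takes 0.05 s, during which the arm holds its last target. There are 200 camera calls.

## Working session

There is one attempt and no reset: what is moved stays moved. The work goes in short steps, Python scripts to look and compute and a tool call to move; the robot and the scene stay as the last step left them, time stands still between calls to the robot, and variables do not carry over. Pictures are saved under pics/ and viewed, about 12 in all and at most 16, crops included, and the job is handed in when it is done.

Besides the shell and the picture viewer there is one more tool, called after "Emit:" as name(argument=value, ...) on one line, values as JSON. jog_arm: Moves the arm, as the interface text tells. Its arguments: {"type":"object","properties":{"moves":{"type":"array","items":{"type":"array","items":{"type":"array","items":{"type":"number"}}}},"grip_force":{"type":"number"}},"required":["moves"]}

```bash
mkdir -p pics; ls
python3 - <<'E'
from rig import env
import cv2,numpy as np
np.set_printoptions(precision=4,suppress=True)
s=env.state();print(s)
for n in("top","scene"):
    c=env.camera_info(n);print(n,c)
    cv2.imwrite(f"pics/{n}0.png",env.grab_frame(n)[:,:,::-1])
E
```

```text
pics
{'clock': 0.0, 'joints': array([ 1.1598,  0.522 , -0.0363,  1.6   ,  0.0212,  1.0211, -0.1128]), 'joint_vel': array([-0.0003,  0.0015,  0.0003,  0.0002,  0.0006, -0.0009, -0.0002]), 'effort': array([ -0.0031, -92.7107,   1.9783, -36.9939,   0.0177,   0.0082,
         0.    ]), 'tool_pos': array([ 0.2087, -0.5887,  0.2307]), 'orientation': array([-0.0006,  0.9855,  0.1696, -0.0001]), 'contact_force': array([ 0.0393, -0.4481,  0.9972]), 'ft_torque': array([ 0.0144, -0.0363,  0.0317]), 'width': 0.08510356622303228}
top {'K': array([[437.3859,   0.    , 283.8746],
       [  0.    , 437.3859, 214.164 ],
       [  0.    ,   0.    ,   1.    ]]), 'world_to_cam': array([[-0.0122, -0.9998, -0.0128,  0.034 ],
       [ 0.9869, -0.0141,  0.1606, -0.5615],
       [-0.1607, -0.0107,  0.9869, -1.0056],
       [ 0.    ,  0.    ,  0.    ,  1.    ]])}
scene {'K': array([[383.272 ,   0.    , 284.7785],
       [  0.    , 383.272 , 216.4473],
       [  0.    ,   0.    ,   1.    ]]), 'world_to_cam': array([[-0.429 ,  0.9033, -0.0099,  0.2142],
       [-0.7515, -0.3508,  0.5587,  0.3837],
       [ 0.5012,  0.2472,  0.8293, -1.1621],
       [ 0.    ,  0.    ,  0.    ,  1.    ]])}
```

View pics/top0.png

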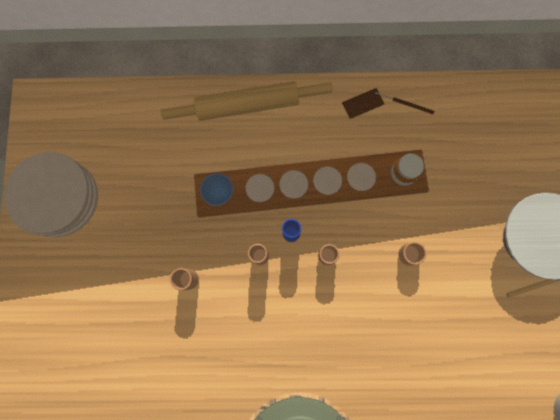

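View pics/scene0.png

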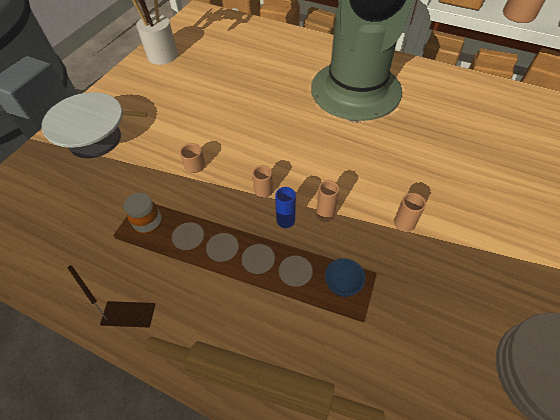

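Top: bowl (217,189) at the +y end, jar (410,170) at −y, discs at (260,188)…(362,177), tumblers at (183,279), (258,253), (329,254), (414,253). The blue decoy is at (291,230). I'll enlarge both views.

Run:
```python
import cv2
a=cv2.imread("pics/top0.png")[165:305,165:435]
cv2.imwrite("pics/topc.png",cv2.resize(a,None,fx=2.9,fy=2.9,interpolation=cv2.INTER_CUBIC))
b=cv2.imread("pics/scene0.png")[135:240,170:435]
cv2.imwrite("pics/scenec.png",cv2.resize(b,None,fx=3,fy=3,interpolation=cv2.INTER_CUBIC))
```

```text
(no output)
```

View pics/topc.png

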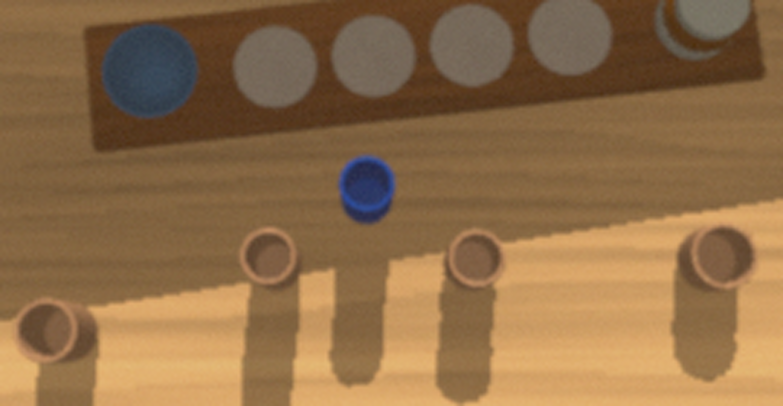

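View pics/scenec.png

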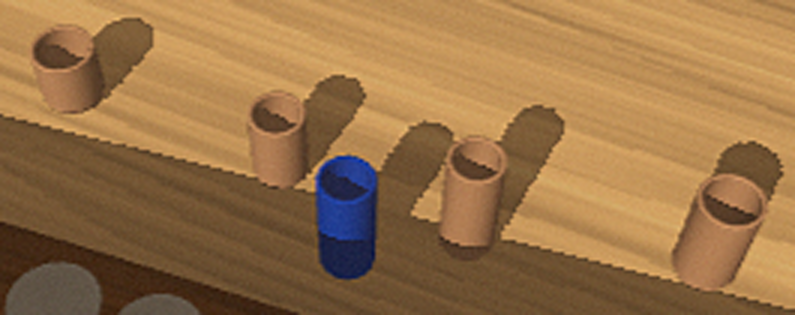

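Crop of top: rims at (47,330), (269,256), (475,257), (723,256); discs at (275,67), (373,56), (472,45), (570,34). Crop of scene: rims at (65,48), (278,111), (476,159), (734,202).

```bash
cat > h.py <<'E'
from rig import env
import numpy as np
np.set_printoptions(precision=4,suppress=True)
def ray(n,p,c=None):
    c=c or env.camera_info(n);M=c["world_to_cam"];d=np.linalg.inv(c["K"])@[p[0],p[1],1.]
    d=M[:3,:3].T@(d*[1,-1,-1]);return -M[:3,:3].T@M[:3,3],d/np.linalg.norm(d)
def at(n,p,z,c=None):
    o,d=ray(n,p,c);return o+d*(z-o[2])/d[2]
def proj(n,P,c=None):
    c=c or env.camera_info(n);q=(c["world_to_cam"]@[*P,1])[:3]*[1,-1,-1];q=c["K"]@q;return q[:2]/q[2]
def tri(a,b):
    A=0;B=0
    for o,d in(a,b):
        P=np.eye(3)-np.outer(d,d);A=A+P;B=B+P@o
    return np.linalg.solve(A,B)
E
python3 - <<'E'
from h import *
t=[(723,256,62),(475,257,56),(269,256,57),(47,330,61)]
s=[(65,48),(278,111),(476,159),(734,202)]
for (u,v,w),(a,b) in zip(t,s):
    p=np.array([165+u/2.9,165+v/2.9]);q=(170+a/3,135+b/3)
    X=tri(ray("top",p),ray("scene",q))
    d=np.linalg.norm(at("top",p+[w/5.8,0],X[2])-at("top",p-[w/5.8,0],X[2]))
    print(X,d)
    print([at("top",p,h)[:2] for h in(.056,.072,.088,.104)])
D=np.array([at("top",(165+u/2.9,165+v/2.9),.02) for u,v in[(275,67),(373,56),(472,45),(570,34)]])
print(D,np.linalg.norm(np.diff(D,axis=0),axis=1))
print('jar',at("top",(165+715/2.9,165+10/2.9),.091),'bowl',at("top",(165+150/2.9,165+71/2.9),.061), 'blue', at("top",(165+367/2.9,165+184/2.9),.1))
s_=env.state();c=env.camera_info("wrist");print(np.linalg.inv(c["world_to_cam"]),c["K"])
E
```

```text
[ 0.4624 -0.2758  0.054 ] 0.04985661488413215
[array([ 0.4632, -0.2771]), array([ 0.4621, -0.2725]), array([ 0.461, -0.268]), array([ 0.46  , -0.2634])]
[ 0.4632 -0.0746  0.0738] 0.044380599125233997
[array([ 0.4651, -0.0776]), array([ 0.4639, -0.0761]), array([ 0.4628, -0.0747]), array([ 0.4617, -0.0732])]
[0.4642 0.0871 0.1018] 0.04410649178087649
[array([0.468 , 0.0889]), array([0.4669, 0.0878]), array([0.4657, 0.0866]), array([0.4645, 0.0855])]
[0.4099 0.2635 0.0843] 0.04780959916429546
[array([0.411 , 0.2676]), array([0.4107, 0.2636]), array([0.4105, 0.2597]), array([0.4102, 0.2558])]
[[ 0.6326  0.0859  0.02  ]
 [ 0.641   0.0017  0.02  ]
 [ 0.6493 -0.0835  0.02  ]
 [ 0.6578 -0.1678  0.02  ]] [0.0846 0.0856 0.0848]
jar [ 0.6581 -0.2725  0.091 ] bowl [0.6215 0.1865 0.061 ] blue [0.52  0.009 0.1  ]
[[ 0.3343  0.9066  0.2574  0.274 ]
 [-0.9425  0.3216  0.0912 -0.5669]
 [-0.0001 -0.2731  0.962   0.3721]
 [ 0.      0.      0.      1.    ]] [[335.7141   0.     270.919 ]
 [  0.     335.7141 209.657 ]
 [  0.       0.       1.    ]]
```

Heights and diameters check out: 56 at (0.463,−0.277), 72 at (0.464,−0.076), 104 at (0.4645,0.0855), 88 at (0.4105,0.260). Disc spacing comes out at about 85 mm. I'll start with the 56 mm tumbler, with the jaws across the board.

Emit:
jog_arm(moves=[[[0, 0, -1.33, 34.4, -20.9, 3, 0], [0, 0, -1.33, 34.4, -20.9, 3, 0], [0, 0, -1.33, 34.4, -20.9, 3, 0], [0, 0, -1.33, 34.4, -20.9, 3, 0], [0, 0, -1.33, 34.4, -20.9, 3, 0], [0, 0, -1.33, 34.4, -20.9, 3, 0], [0, 0, -1.33, 34.4, -20.9, 3, 0], [0, 0, -1.33, 34.4, -20.9, 3, 0], [0, 0, -1.33, 34.4, -20.9, 3, 0], [0, 0, -1.33, 34.4, -20.9, 3, 0], [0, 0, -1.33, 34.4, -20.9, 3, 0], [0, 0, -1.33, 34.4, -20.9, 3, 0]]], grip_force=25)

```text
clock: 1.3
tool_pos: [0.4624, -0.2783, 0.2013]
orientation: [-0.0, 0.673, 0.74, -0.0]
contact_force: [-0.2, -0.5, -0.3]
width: 0.0851
```

```bash
cat >> h.py <<'E'
def delta(P):
    s=env.state();from scipy.spatial.transform import Rotation as R
    w,*v=s["orientation"];r=R.from_quat([*v,w]);m=r.as_matrix()
    print("t",s["clock"],"pos",s["tool_pos"],"yaw",np.degrees(np.arctan2(m[1,0],m[0,0])),"tilt",m[:2,2],"w",s["width"],"F",s["contact_force"],"j7",s["joints"][6])
    print("delta cm",100*m.T@(np.array(P)-s["tool_pos"]))
E
python3 - <<'E'
from h import *
import cv2
c=env.camera_info("wrist");f=env.grab_frame("wrist")[:,:,::-1].copy()
delta([.4628,-.2771,.02])
print(proj("wrist",[.463,-.277,.056],c))
cv2.imwrite("pics/w1.png",f)
E
```

```text
t 1.35 pos [ 0.4625 -0.2782  0.2013] yaw 95.47077842668347 tilt [-0.0003 -0.0004] w 0.08537184118607487 F [ 0.5218 -0.1304  0.1348] j7 0.3065994742596278
delta cm [ 0.1141  0.0439 18.1315]
[271.8648 193.4259]
```

View pics/w1.png

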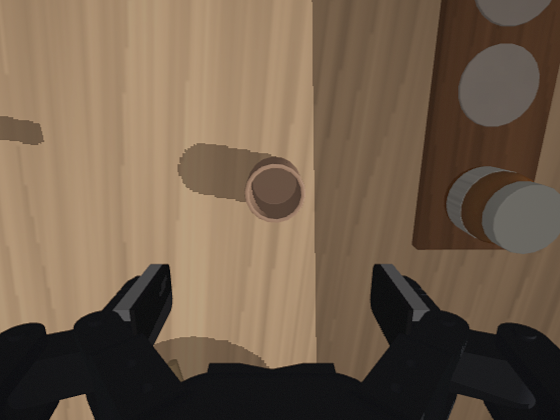

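The rim is at (274,192), predicted (272,193), so they agree within 2 mm. Disc 4's centre is at about (500,85). I'll descend, grip and lift.

Run:
```python
from h import *
print(at("wrist",(274,192),.056), at("wrist",(500,85),.02))
```

```text
[ 0.4649 -0.2754  0.056 ] [ 0.6597 -0.1656  0.02  ]
```

Emit:
jog_arm(moves=[[[0, 0, 0, 0.1, 0.1, 4, 0], [0, 0, 0, 0.1, 0.1, 8, 0], [0, 0, 0, 0.1, 0.1, 12, 0], [0, 0, 0, 0.1, 0.1, 15, 0], [0, 0, 0, 0.1, 0.1, 17, 0], [0, 0, 0, 0.1, 0.1, 18, 0], [0, 0, 0, 0.1, 0.1, 18, 0], [0, 0, 0, 0.1, 0.1, 18, 0], [0, 0, 0, 0.1, 0.1, 18, 1], [0, 0, 0, 0.1, 0.1, 18, 1], [0, 0, 0, 0.1, 0.1, 18, 1], [0, 0, 0, 0.1, 0.1, 18, 1]]], grip_force=25)

```text
clock: 2.55
tool_pos: [0.4645, -0.2764, 0.0223]
orientation: [0.001, 0.671, 0.741, 0.0]
contact_force: [-2.5, 1.1, 12.1]
width: 0.0543
```

Emit:
jog_arm(moves=[[[0, 0, 0, 0, 0, 0, 1], [0, 0, 0, 0, 0, 0, 1], [0, 0, 0, 0, 0, -1, 1], [0, 0, 0, 0, 0, -3, 1], [0, 0, 0, 0, 0, -5, 1], [0, 0, 0, 0, 0, -6, 1], [0, 0, 0, 0, 0, -6, 1], [0, 0, 0, 0, 0, -6, 1]]])

```text
clock: 3.35
tool_pos: [0.4639, -0.2761, 0.0811]
orientation: [-0.0, 0.671, 0.741, -0.0]
contact_force: [0.6, -0.0, -1.8]
width: 0.054
```

Run:
```python
from h import *
import cv2
# target TCP = pick TCP + displacement
delta([.4638+.1947,-.2767+.1095,.0223+.020])
cv2.imwrite("pics/w2.png",env.grab_frame("wrist")[:,:,::-1])
```

```text
t 3.35 pos [ 0.4639 -0.2761  0.0811] yaw 95.71323641877544 tilt [-0.0001 -0.    ] w 0.053965871691175005 F [ 0.633  -0.0007 -1.7505] j7 0.20615381537853916
delta cm [ 8.8971 20.4446  3.8746]
```

View pics/w2.png

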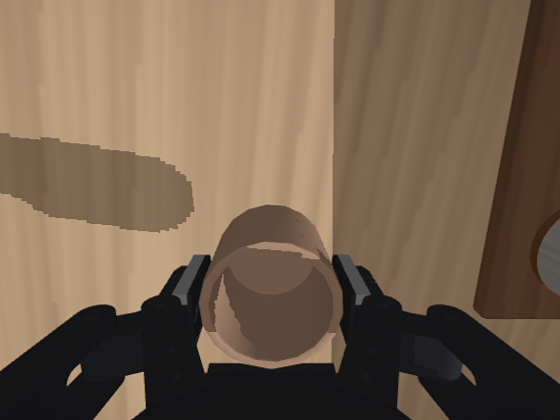

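Held level, with the rim centred between the pads. Next I carry it to disc 4.

Emit:
jog_arm(moves=[[[0, 0, 0, 1, 2.2, 0, 1], [0, 0, 0, 2.6, 6, 0, 1], [0, 0, 0, 4.4, 10.2, 0, 1], [0, 0, 0, 6.2, 14.2, 0, 1], [0, 0, 0, 7.8, 17.8, 0, 1], [0, 0, 0, 8.6, 19.8, 0, 1], [0, 0, 0, 8.9, 20.4, 0, 1], [0, 0, 0, 8.9, 20.4, 0.5, 1], [0, 0, 0, 8.9, 20.4, 1.5, 1], [0, 0, 0, 8.9, 20.4, 2.5, 1], [0, 0, 0, 8.9, 20.4, 3.0, 1], [0, 0, 0, 8.9, 20.4, 3.2, 1]]])

```text
clock: 4.6
tool_pos: [0.6575, -0.1675, 0.0483]
orientation: [-0.001, 0.671, 0.741, -0.0]
contact_force: [0.3, 0.6, -2.0]
width: 0.0544
```

Run:
```python
from h import *
import cv2
delta([.4638+.1947,-.2767+.1095,.0223+.020])
f=env.grab_frame("scene")[:,:,::-1][120:320,90:390]
cv2.imwrite("pics/s2.png",cv2.resize(f,None,fx=2.6,fy=2.6))
```

```text
t 4.6 pos [ 0.6575 -0.1675  0.0483] yaw 95.693318903355 tilt [-0.0013  0.0002] w 0.05439361631889334 F [ 0.3132  0.6354 -1.9707] j7 -0.00789031729838764
delta cm [0.0207 0.1053 0.6014]
```

View pics/s2.png

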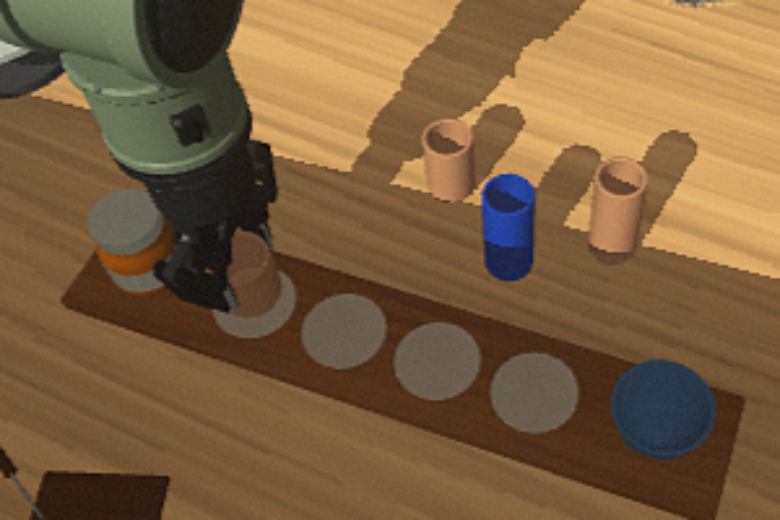

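The tumbler hangs over disc 4 at crop (252,295), with the jar clear. Lowering slowly.

Emit:
jog_arm(moves=[[[0, 0, 0, 0, 0.1, 0.2, 1], [0, 0, 0, 0, 0.1, 0.35, 1], [0, 0, 0, 0, 0.1, 0.4, 1], [0, 0, 0, 0, 0.1, 0.44, 1], [0, 0, 0, 0, 0.1, 0.48, 1], [0, 0, 0, 0, 0.1, 0.5, 1], [0, 0, 0, 0, 0.1, 0.5, 1]]])

```text
clock: 5.35
tool_pos: [0.6593, -0.167, 0.0443]
orientation: [0.0, 0.671, 0.742, 0.0]
contact_force: [0.1, -0.6, -0.9]
width: 0.0543
```

Emit:
jog_arm(moves=[[[0, 0, 0, 0, 0, 0.05, 1], [0, 0, 0, 0, 0, 0.1, 1], [0, 0, 0, 0, 0, 0.15, 1], [0, 0, 0, 0, 0, 0.2, 1], [0, 0, 0, 0, 0, 0.2, 1]]])

```text
clock: 5.85
tool_pos: [0.6592, -0.167, 0.0425]
orientation: [0.0, 0.671, 0.742, -0.0]
contact_force: [-2.1, -0.5, 3.6]
width: 0.0541
```

Touchdown at about 5 N. Releasing and rising.

Emit:
jog_arm(moves=[[[0, 0, 0, 0, 0, 0, 0.7], [0, 0, 0, 0, 0, 0, 0.3], [0, 0, 0, 0, 0, 0, 0], [0, 0, 0, 0, 0, 0, 0], [0, 0, 0, 0, 0, -1, 0], [0, 0, 0, 0, 0, -3, 0], [0, 0, 0, 0, 0, -7, 0], [0, 0, 0, 0, 0, -12, 0], [0, 0, 0, 0, 0, -15, 0], [0, 0, 0, 0, 0, -15, 0], [0, 0, 0, 0, 0, -15, 0]]])

```text
clock: 6.95
tool_pos: [0.6594, -0.1671, 0.1933]
orientation: [0.001, 0.671, 0.742, 0.0]
contact_force: [-0.5, 0.4, -0.5]
width: 0.0858
```

Run:
```python
from h import *
delta([.4645,-.0755,.19])
```

```text
t 6.95 pos [ 0.6594 -0.1671  0.1933] yaw 95.72333816918582 tilt [ 0.0013 -0.0005] w 0.08583833787305646 F [-0.4655  0.3786 -0.5283] j7 0.05017251452414552
delta cm [ 11.06   -18.4773   0.3018]
```

Emit:
jog_arm(moves=[[[0, 0, 0, 2.2, -3.7, 0.3, 0], [0, 0, 0, 4.4, -7.4, 0.3, 0], [0, 0, 0, 6.6, -11.1, 0.3, 0], [0, 0, 0, 8.8, -14.8, 0.3, 0], [0, 0, 0, 10.4, -17.4, 0.3, 0], [0, 0, 0, 11.06, -18.5, 0.3, 0], [0, 0, 0, 11.06, -18.5, 0.3, 0], [0, 0, 0, 11.06, -18.5, 0.3, 0]]])

```text
clock: 7.75
tool_pos: [0.4649, -0.0758, 0.1892]
orientation: [0.0, 0.671, 0.741, 0.0]
contact_force: [0.7, -0.6, 1.1]
width: 0.0852
```

Run:
```python
from h import *
import cv2
c=env.camera_info("wrist");f=env.grab_frame("wrist")[:,:,::-1].copy()
delta([.4645,-.0755,.03])
print(proj("wrist",[.4645,-.0755,.072],c),proj("wrist",[.6493,-.0835,.02],c),proj("wrist",[.659,-.167,.076],c))
cv2.imwrite("pics/w3.png",f)
```

```text
t 7.8 pos [ 0.4651 -0.0758  0.1891] yaw 95.70064116092155 tilt [0.0002 0.0003] w 0.08531207398669052 F [ 0.2297  0.1923 -0.0079] j7 -0.08540513859444678
delta cm [ 0.0339 -0.0601 15.9091]
[270.4827 202.6835] [459.7692 215.2999] [481.1538 325.7583]
```

View pics/w3.png

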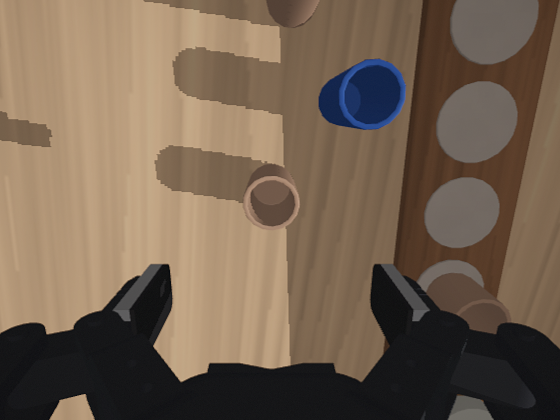

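Rim at (271.5,202.5), predicted (270.5,202.7). Disc 3 at (461,212), predicted (460,215), so within 3 mm. Picking the 72.

Emit:
jog_arm(moves=[[[0, 0, 0, 0, 0, 4, 0], [0, 0, 0, 0, 0, 8, 0], [0, 0, 0, 0, 0, 12, 0], [0, 0, 0, 0, 0, 14.5, 0], [0, 0, 0, 0, 0, 15.5, 0], [0, 0, 0, 0, 0, 15.9, 0], [0, 0, 0, 0, 0, 15.9, 0], [0, 0, 0, 0, 0, 15.9, 1], [0, 0, 0, 0, 0, 15.9, 1], [0, 0, 0, 0, 0, 15.9, 1], [0, 0, 0, 0, 0, 15.9, 1], [0, 0, 0, 0, 0, 15.9, 1]]], grip_force=25)

```text
clock: 9.0
tool_pos: [0.4646, -0.0756, 0.0311]
orientation: [0.001, 0.671, 0.741, 0.0]
contact_force: [-1.2, -0.2, 10.6]
width: 0.0448
```

Emit:
jog_arm(moves=[[[0, 0, 0, 0, 0, 0, 1], [0, 0, 0, 0, 0, 0, 1], [0, 0, 0, 0, 0, 0, 1]]])

```text
clock: 9.3
tool_pos: [0.4646, -0.0756, 0.0311]
orientation: [0.001, 0.671, 0.741, 0.0]
contact_force: [-1.3, -1.1, 10.9]
width: 0.045
```

Run:
```python
from h import *
delta([.4652+.1853,-.0755-.0065,.03+.02])
```

```text
t 9.3 pos [ 0.4646 -0.0756  0.0311] yaw 95.71557474007487 tilt [ 0.0013 -0.0004] w 0.04496931121262903 F [-1.2698 -1.0508 10.9032] j7 -0.27979656511163903
delta cm [-2.4878 18.4322 -1.8658]
```

Emit:
jog_arm(moves=[[[0, 0, 0, 0, 0, -1, 1], [0, 0, 0, 0, 0, -3, 1], [0, 0, 0, -0.1, 1, -5, 1], [0, 0, 0, -0.4, 3.4, -6, 1], [0, 0, 0, -1, 7.4, -6, 1], [0, 0, 0, -1.6, 11.6, -6, 1], [0, 0, 0, -2.2, 15.4, -6, 1], [0, 0, 0, -2.4, 17.6, -6, 1], [0, 0, 0, -2.5, 18.45, -5.5, 1], [0, 0, 0, -2.5, 18.45, -4.2, 1], [0, 0, 0, -2.5, 18.45, -3, 1], [0, 0, 0, -2.5, 18.45, -2.6, 1]]])

```text
clock: 10.5
tool_pos: [0.6482, -0.082, 0.0544]
orientation: [-0.001, 0.671, 0.742, -0.001]
contact_force: [-0.5, 0.2, -0.4]
width: 0.0449
```

Emit:
jog_arm(moves=[[[0, 0, 0, 0, 0, 0.05, 1], [0, 0, 0, 0, 0, 0.1, 1], [0, 0, 0, 0, 0, 0.15, 1], [0, 0, 0, 0, 0, 0.2, 1], [0, 0, 0, 0, 0, 0.25, 1], [0, 0, 0, 0, 0, 0.3, 1], [0, 0, 0, 0, 0, 0.35, 1], [0, 0, 0, 0, 0, 0.35, 1], [0, 0, 0, 0, 0, 0.35, 1]]])

```text
clock: 11.4
tool_pos: [0.6502, -0.0819, 0.0528]
orientation: [-0.0, 0.671, 0.742, -0.0]
contact_force: [-0.6, -0.5, -1.8]
width: 0.0444
```

Run:
```python
from h import *
delta([.4652+.1853,-.0755-.0065,.03+.02])
```

```text
t 11.4 pos [ 0.6502 -0.0819  0.0528] yaw 95.7251941341555 tilt [-0.  0.] w 0.04441945183503989 F [-0.5681 -0.4863 -1.8243] j7 -0.15636155760094175
delta cm [-0.016   0.0298  0.2785]
```

Emit:
jog_arm(moves=[[[0, 0, 0, 0, 0, 0.05, 1], [0, 0, 0, 0, 0, 0.1, 1], [0, 0, 0, 0, 0, 0.15, 1], [0, 0, 0, 0, 0, 0.2, 1], [0, 0, 0, 0, 0, 0.23, 1], [0, 0, 0, 0, 0, 0.23, 1], [0, 0, 0, 0, 0, 0.23, 1]]])

```text
clock: 12.1
tool_pos: [0.6503, -0.0819, 0.0512]
orientation: [0.0, 0.671, 0.742, -0.0]
contact_force: [-3.7, 0.2, 9.8]
width: 0.045
```

Touchdown. Release, rise.

Emit:
jog_arm(moves=[[[0, 0, 0, 0, 0, 0, 0.7], [0, 0, 0, 0, 0, 0, 0.3], [0, 0, 0, 0, 0, 0, 0], [0, 0, 0, 0, 0, 0, 0], [0, 0, 0, 0, 0, -1, 0], [0, 0, 0, 0, 0, -3, 0], [0, 0, 0, 0, 0, -7, 0], [0, 0, 0, 0, 0, -12, 0], [0, 0, 0, 0, 0, -15, 0], [0, 0, 0, 0, 0, -15, 0], [0, 0, 0, 0, 0, -15, 0]]])

```text
clock: 13.2
tool_pos: [0.6504, -0.082, 0.2017]
orientation: [0.001, 0.671, 0.742, 0.0]
contact_force: [-0.2, -0.5, -0.4]
width: 0.0858
```

Run:
```python
from h import *
delta([.4115,.2600,.20])
```

```text
t 13.2 pos [ 0.6504 -0.082   0.2017] yaw 95.72226353060161 tilt [ 0.0015 -0.0003] w 0.08578535570878117 F [-0.2379 -0.451  -0.4291] j7 -0.0872665344126748
delta cm [ 36.4088 -20.3582   0.1216]
```

Emit:
jog_arm(moves=[[[0, 0, 0, 3.6, -2, 0, 0], [0, 0, 0, 7.2, -4, 0, 0], [0, 0, 0, 11, -6.1, 0, 0], [0, 0, 0, 15, -8.3, 0, 0], [0, 0, 0, 19, -10.6, 0, 0], [0, 0, 0, 23, -12.8, 0, 0], [0, 0, 0, 27, -15, 0, 0], [0, 0, 0, 31, -17.3, 0, 0], [0, 0, 0, 34.5, -19.3, 0, 0], [0, 0, 0, 36.4, -20.4, 0, 0], [0, 0, 0, 36.4, -20.4, 0, 0], [0, 0, 0, 36.4, -20.4, 0, 0]]])

```text
clock: 14.4
tool_pos: [0.4106, 0.2597, 0.2]
orientation: [-0.0, 0.671, 0.742, -0.001]
contact_force: [0.2, 0.0, 0.0]
width: 0.0854
```

Run:
```python
from h import *
import cv2
c=env.camera_info("wrist");f=env.grab_frame("wrist")[:,:,::-1].copy()
delta([.4115,.2600,.045])
print(proj("wrist",[.4115,.26,.088],c),proj("wrist",[.6326,.0859,.02],c))
cv2.imwrite("pics/w4.png",f)
cv2.imwrite("pics/top1.png",env.grab_frame("top")[:,:,::-1])
```

```text
t 14.45 pos [0.411  0.2592 0.2   ] yaw 95.70108998655203 tilt [-0.0008 -0.0008] w 0.08526940115260073 F [ 0.1503  0.0182 -0.826 ] j7 -0.83735785526276
delta cm [ 0.0895  0.0694 15.501 ]
[272.396  204.4003] [450.0902 354.9618]
```

View pics/w4.png

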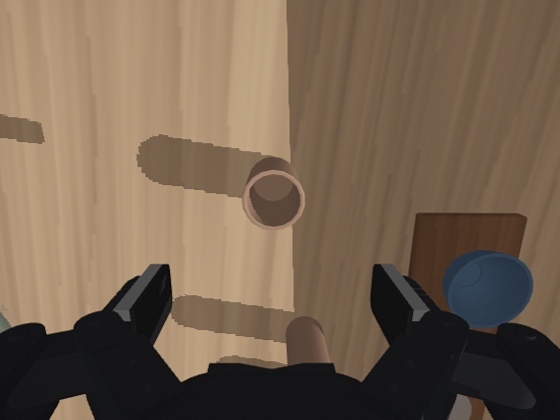

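Rim at (274,200), predicted (272,204), so I shift about 3 mm in +y and pick the 88.

Emit:
jog_arm(moves=[[[0, 0, 0, 0.2, 0.1, 4, 0], [0, 0, 0, 0.2, 0.1, 8, 0], [0, 0, 0, 0.2, 0.1, 12, 0], [0, 0, 0, 0.2, 0.1, 14.5, 0], [0, 0, 0, 0.2, 0.1, 15.3, 0], [0, 0, 0, 0.2, 0.1, 15.5, 0], [0, 0, 0, 0.2, 0.1, 15.5, 0], [0, 0, 0, 0.2, 0.1, 15.5, 1], [0, 0, 0, 0.2, 0.1, 15.5, 1], [0, 0, 0, 0.2, 0.1, 15.5, 1], [0, 0, 0, 0.2, 0.1, 15.5, 1], [0, 0, 0, 0.2, 0.1, 15.5, 1]]], grip_force=25)

```text
clock: 15.7
tool_pos: [0.4122, 0.2623, 0.0464]
orientation: [0.0, 0.671, 0.742, 0.001]
contact_force: [-1.0, -1.8, 12.5]
width: 0.0504
```

Emit:
jog_arm(moves=[[[0, 0, 0, 0, 0, 0, 1], [0, 0, 0, 0, 0, 0, 1], [0, 0, 0, 0, 0, -1, 1], [0, 0, 0, 0, 0, -3, 1], [0, 0, 0, 0, 0, -5, 1], [0, 0, 0, 0, 0, -6, 1], [0, 0, 0, 0, 0, -6, 1], [0, 0, 0, 0, 0, -6, 1]]])

```text
clock: 16.5
tool_pos: [0.4117, 0.2618, 0.1053]
orientation: [0.0, 0.671, 0.741, 0.0]
contact_force: [0.7, -0.2, -2.7]
width: 0.0502
```

Run:
```python
from h import *
delta([.6418,.0025,.065])
```

```text
t 16.5 pos [0.4117 0.2618 0.1053] yaw 95.71304574522476 tilt [ 0.0001 -0.0001] w 0.05024563726478111 F [ 0.744  -0.2023 -2.6605] j7 -0.9576814384865585
delta cm [-28.0924  20.3141   4.0339]
```

View pics/top1.png

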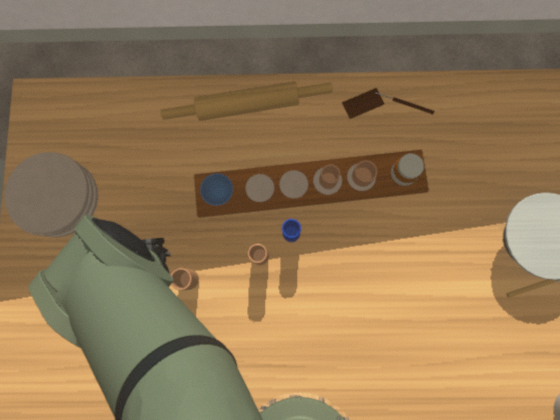

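Both placed tumblers look centred on discs 3 and 4. I'll carry the 88 higher, over its neighbours.

Emit:
jog_arm(moves=[[[0, 0, 0, 0, 1, -1.5, 1], [0, 0, 0, -1, 3, -3, 1], [0, 0, 0, -3.5, 5.2, -4, 1], [0, 0, 0, -7, 7.2, -4, 1], [0, 0, 0, -10.8, 9.4, -4, 1], [0, 0, 0, -14.6, 11.8, -4, 1], [0, 0, 0, -18.4, 14.2, -4, 1], [0, 0, 0, -22.2, 16.6, -4, 1], [0, 0, 0, -25.4, 18.6, -4, 1], [0, 0, 0, -27.4, 19.9, -3, 1], [0, 0, 0, -28.1, 20.3, -1.5, 1], [0, 0, 0, -28.1, 20.3, 0, 1]]])

```text
clock: 17.7
tool_pos: [0.6414, 0.0019, 0.1033]
orientation: [-0.0, 0.671, 0.741, -0.001]
contact_force: [-0.4, 0.0, -1.6]
width: 0.0499
```

Emit:
jog_arm(moves=[[[0, 0, 0, 0, 0, 0, 1], [0, 0, 0, 0, 0, 1, 1], [0, 0, 0, 0, 0, 2, 1], [0, 0, 0, 0, 0, 2.9, 1], [0, 0, 0, 0, 0, 3.2, 1], [0, 0, 0, 0, 0, 3.4, 1], [0, 0, 0, 0, 0, 3.4, 1], [0, 0, 0, 0, 0, 3.4, 1]]])

```text
clock: 18.5
tool_pos: [0.6419, 0.0027, 0.0718]
orientation: [0.0, 0.671, 0.742, 0.0]
contact_force: [0.2, -0.8, -0.2]
width: 0.0499
```

Run:
```python
from h import *
delta([.6418,.0025,.065])
```

```text
t 18.5 pos [0.6419 0.0027 0.0718] yaw 95.71974422274255 tilt [0.0004 0.    ] w 0.049946661249417566 F [ 0.2321 -0.8387 -0.1788] j7 -0.3178471936085833
delta cm [-0.0164 -0.0125  0.6833]
```

Emit:
jog_arm(moves=[[[0, 0, 0, 0, 0, 0.15, 1], [0, 0, 0, 0, 0, 0.3, 1], [0, 0, 0, 0, 0, 0.37, 1], [0, 0, 0, 0, 0, 0.42, 1], [0, 0, 0, 0, 0, 0.47, 1], [0, 0, 0, 0, 0, 0.52, 1], [0, 0, 0, 0, 0, 0.57, 1], [0, 0, 0, 0, 0, 0.6, 1], [0, 0, 0, 0, 0, 0.6, 1], [0, 0, 0, 0, 0, 0.6, 1]]])

```text
clock: 19.5
tool_pos: [0.6418, 0.0026, 0.0665]
orientation: [0.0, 0.671, 0.742, 0.0]
contact_force: [-6.4, -0.7, 15.6]
width: 0.0499
```

Touchdown. Release and rise; the next target is the 104.

Emit:
jog_arm(moves=[[[0, 0, 0, 0, 0, 0, 0.7], [0, 0, 0, 0, 0, 0, 0.3], [0, 0, 0, 0, 0, 0, 0], [0, 0, 0, 0, 0, 0, 0], [0, 0, 0, 0, 0, -1, 0], [0, 0, 0, 0, 0, -3, 0], [0, 0, 0, 0, 0, -7, 0], [0, 0, 0, 0, 0, -12, 0], [0, 0, 0, 0, 0, -15, 0], [0, 0, 0, 0, 0, -15, 0], [0, 0, 0, 0, 0, -15, 0]]])

```text
clock: 20.6
tool_pos: [0.6419, 0.0026, 0.2166]
orientation: [0.001, 0.671, 0.741, 0.0]
contact_force: [-0.1, 0.0, -0.5]
width: 0.0852
```

Run:
```python
from h import *
delta([.4655,.0870,.215])
```

```text
t 20.6 pos [0.6419 0.0026 0.2166] yaw 95.71799573391954 tilt [ 0.0015 -0.0001] w 0.08521798797431374 F [-0.0824  0.0449 -0.4942] j7 -0.24060004433498508
delta cm [ 10.1546 -16.7097   0.1336]
```

Emit:
jog_arm(moves=[[[0, 0, 0, 2, -3.3, 0, 0], [0, 0, 0, 4, -6.6, 0, 0], [0, 0, 0, 6, -10, 0, 0], [0, 0, 0, 8, -13.2, 0, 0], [0, 0, 0, 9.6, -15.8, 0, 0], [0, 0, 0, 10.2, -16.7, 0, 0], [0, 0, 0, 10.2, -16.7, 0, 0], [0, 0, 0, 10.2, -16.7, 0, 0]]])

```text
clock: 21.4
tool_pos: [0.466, 0.0871, 0.2153]
orientation: [-0.0, 0.671, 0.741, -0.0]
contact_force: [-0.3, -0.5, 0.9]
width: 0.0854
```

Run:
```python
from h import *
import cv2
c=env.camera_info("wrist");f=env.grab_frame("wrist")[:,:,::-1].copy()
delta([.4655,.0870,.06])
print(proj("wrist",[.4655,.087,.104],c),proj("wrist",[.6326,.0859,.02],c))
np.savez("c5.npz",**c)
cv2.imwrite("pics/w5.png",f)
```

```text
t 21.45 pos [0.4662 0.087  0.2152] yaw 95.67782078873971 tilt [-0.0002  0.0001] w 0.08530452266202646 F [0.0736 0.3669 0.4198] j7 -0.4443597778355322
delta cm [ 0.0033 -0.0647 15.5242]
[270.3688 205.0545] [430.9521 200.3113]
```

View pics/w5.png

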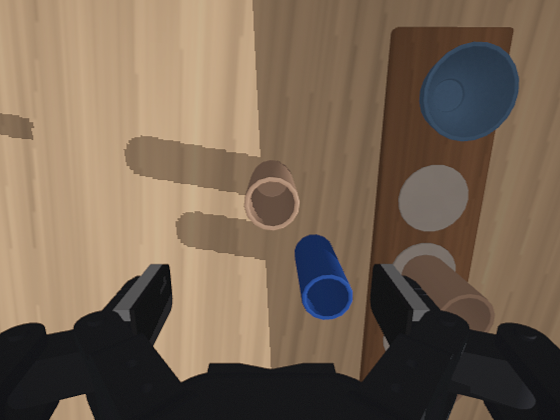

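Rim at (272,203), predicted (270,205). Disc 1 at (434,198), predicted (431,200). The offset is the same for both, so I use the displacement (0.1685, 0).

Emit:
jog_arm(moves=[[[0, 0, 0, 0.1, 0, 4, 0], [0, 0, 0, 0.1, 0, 8, 0], [0, 0, 0, 0.1, 0, 12, 0], [0, 0, 0, 0.1, 0, 14.5, 0], [0, 0, 0, 0.1, 0, 15.3, 0], [0, 0, 0, 0.1, 0, 15.5, 0], [0, 0, 0, 0.1, 0, 15.5, 0], [0, 0, 0, 0.1, 0, 15.5, 1], [0, 0, 0, 0.1, 0, 15.5, 1], [0, 0, 0, 0.1, 0, 15.5, 1], [0, 0, 0, 0.1, 0, 15.5, 1], [0, 0, 0, 0.1, 0, 15.5, 1]]], grip_force=25)

```text
clock: 22.65
tool_pos: [0.4658, 0.0885, 0.0612]
orientation: [0.0, 0.671, 0.741, 0.0]
contact_force: [-1.0, -1.1, 10.1]
width: 0.0426
```

Emit:
jog_arm(moves=[[[0, 0, 0, 0, 0, 0, 1], [0, 0, 0, 0, 0, 0, 1], [0, 0, 0, 0, 0, -1, 1], [0, 0, 0, 0, 0, -3, 1], [0, 0, 0, 0, 0, -5, 1], [0, 0, 0, 0, 0, -6, 1], [0, 0, 0, 0, 0, -6, 1], [0, 0, 0, 0, 0, -6, 1]]])

```text
clock: 23.45
tool_pos: [0.4652, 0.0883, 0.1203]
orientation: [0.0, 0.671, 0.741, -0.0]
contact_force: [0.3, 0.2, -1.0]
width: 0.0428
```

Run:
```python
from h import *
delta([.4662+.1685,.0882,.081])
```

```text
t 23.45 pos [0.4652 0.0883 0.1203] yaw 95.71124467067892 tilt [ 0.     -0.0002] w 0.04276370983706012 F [ 0.2963  0.2301 -1.0184] j7 -0.5703112742731709
delta cm [-1.6949 16.8688  3.9252]
```

Emit:
jog_arm(moves=[[[0, 0, 0, -0.2, 1.5, 0, 1], [0, 0, 0, -0.5, 5, 0, 1], [0, 0, 0, -0.9, 9, 0, 1], [0, 0, 0, -1.3, 13, 0, 1], [0, 0, 0, -1.6, 16, 0, 1], [0, 0, 0, -1.7, 16.9, 0, 1], [0, 0, 0, -1.7, 16.9, 0, 1], [0, 0, 0, -1.7, 16.9, 1, 1], [0, 0, 0, -1.7, 16.9, 2.2, 1], [0, 0, 0, -1.7, 16.9, 3, 1], [0, 0, 0, -1.7, 16.9, 3.3, 1], [0, 0, 0, -1.7, 16.9, 3.3, 1]]])

```text
clock: 24.65
tool_pos: [0.6347, 0.0885, 0.0869]
orientation: [-0.0, 0.671, 0.742, -0.0]
contact_force: [0.1, 0.6, -1.2]
width: 0.0427
```

Emit:
jog_arm(moves=[[[0, 0, 0, 0, 0, 0, 1], [0, 0, 0, 0, 0, 0.1, 1], [0, 0, 0, 0, 0, 0.2, 1], [0, 0, 0, 0, 0, 0.25, 1], [0, 0, 0, 0, 0, 0.3, 1], [0, 0, 0, 0, 0, 0.35, 1], [0, 0, 0, 0, 0, 0.4, 1], [0, 0, 0, 0, 0, 0.45, 1], [0, 0, 0, 0, 0, 0.45, 1], [0, 0, 0, 0, 0, 0.45, 1]]])

```text
clock: 25.65
tool_pos: [0.6351, 0.0885, 0.083]
orientation: [-0.0, 0.671, 0.742, -0.0]
contact_force: [1.2, 0.2, -1.0]
width: 0.0425
```

Emit:
jog_arm(moves=[[[0, 0, 0, 0, 0, 0.05, 1], [0, 0, 0, 0, 0, 0.1, 1], [0, 0, 0, 0, 0, 0.15, 1], [0, 0, 0, 0, 0, 0.19, 1], [0, 0, 0, 0, 0, 0.19, 1], [0, 0, 0, 0, 0, 0.19, 1]]])

```text
clock: 26.25
tool_pos: [0.6351, 0.0885, 0.0812]
orientation: [0.0, 0.671, 0.742, 0.0]
contact_force: [-1.3, -0.4, 3.8]
width: 0.0425
```

Emit:
jog_arm(moves=[[[0, 0, 0, 0, 0, 0, 0.7], [0, 0, 0, 0, 0, 0, 0.3], [0, 0, 0, 0, 0, 0, 0], [0, 0, 0, 0, 0, 0, 0], [0, 0, 0, 0, 0, -1, 0], [0, 0, 0, 0, 0, -3, 0], [0, 0, 0, 0, 0, -7, 0], [0, 0, 0, 0, 0, -12, 0], [0, 0, 0, 0, 0, -15, 0], [0, 0, 0, 0, 0, -15, 0]]])

```text
clock: 27.25
tool_pos: [0.6368, 0.0891, 0.2366]
orientation: [0.002, 0.671, 0.741, 0.003]
contact_force: [-0.1, 0.8, -0.1]
width: 0.0851
```

Emit:
jog_arm(moves=[[[0, 0, 0, 3, -4, 0, 0], [0, 0, 0, 6, -8, 0, 0], [0, 0, 0, 9, -11, 0, 0], [0, 0, 0, 12, -14, 0, 0], [0, 0, 0, 15, -16, 0, 0], [0, 0, 0, 18, -18, 0, 0], [0, 0, 0, 18, -18, 0, 0], [0, 0, 0, 18, -18, 0, 0]]])

```text
clock: 28.05
tool_pos: [0.4378, 0.2499, 0.2314]
orientation: [0.0, 0.67, 0.742, 0.0]
contact_force: [0.1, -1.2, -0.3]
width: 0.0856
```

Run:
```python
from h import *
import cv2
a=env.grab_frame("top")[:,:,::-1][145:225,190:435]
cv2.imwrite("pics/topf.png",cv2.resize(a,None,fx=3.2,fy=3.2,interpolation=cv2.INTER_CUBIC))
b=env.grab_frame("scene")[:,:,::-1][120:330,100:390]
cv2.imwrite("pics/scenef.png",cv2.resize(b,None,fx=2.7,fy=2.7,interpolation=cv2.INTER_CUBIC))
D=np.array([[.6326,.0859],[.641,.0017],[.6493,-.0835],[.6578,-.1678]])
for d,h in zip(D,(.104,.088,.072,.056)): 
    print((proj("top",[*d,.02+h])-[190,145])*3.2,(proj("scene",[*d,.02+h])-[100,120])*2.7)
```

```text
[213.5543 105.506 ] [526.3755 335.7993]
[332.6999  97.7311] [415.7144 313.1156]
[449.4242  90.3171] [312.4514 291.5912]
[561.2573  82.8913] [217.6847 272.267 ]
```

View pics/topf.png

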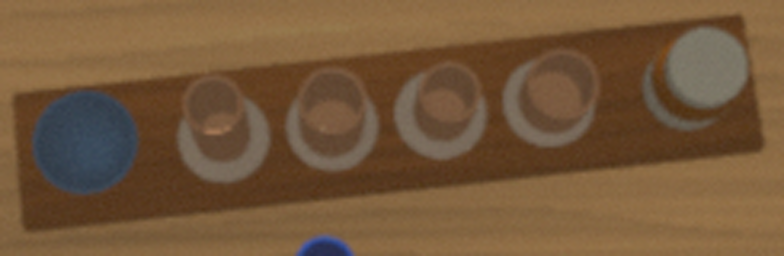

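View pics/scenef.png

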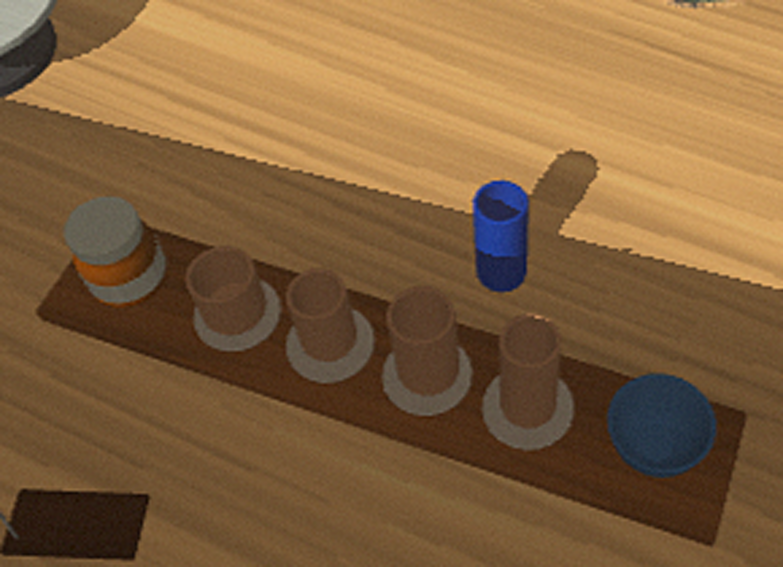

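The final top crop has rims at (214,105), (332,100), (449,91) and (562,81), against on-centre predictions of (214,106), (333,98), (449,90) and (561,83). All are within about 1.5 mm. Everything is upright and the bowl and jar are in place.

```bash
python3 -c "
from rig import env
print(env.sign_off())"
```

```text
the job is handed in; nothing more can be done
None
```

All four tumblers are standing upright on the discs in order of height. The 56 mm one is on disc 4 beside the glaze jar, then the 72 mm and 88 mm, with the 104 mm on disc 1 beside the water bowl. I handed the job in at about 28 s; it gives no verdict.

- **Placing:** each tumbler was gripped at 25 N, lowered in half-millimetre steps and let go only after touching its disc. The force changed by about 5–16 N at touchdown, against the 40 N limit.
- **Top camera:** after the gripper had moved clear, every rim was within about 1.5 mm of where a centred tumbler would show.
- **Scene camera:** it showed the rims of the two end tumblers about 2 px (roughly 3 mm) from prediction. Both are off in the same direction, which fits the calibration error and is well inside the 12 mm limit.
- **Jar and bowl:** both look unmoved in the final pictures. I judged this by eye and did not measure it.

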